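# Load the star plate and lock the lamp cap into the projector

## Robot

A 6-joint arm with a two-finger parallel gripper is mounted at the origin on the work surface. World frame = base frame: x ahead of the robot, y to its left, z up, the work surface at z = 0. Lengths are in m, angles in rad, forces in N, time in s.
With the tool pointing down it reaches from about 0.425 to 0.925 m from the base axis. Payload 12.5 kg.
Tool frame: the origin (TCP) lies on the centre line of the jaws, within the pads' length; the fingertips stand 19 mm ahead of it and the grasp point (between the pads) is the TCP; x points along the fingers, y is the direction in which the jaws open and shut, and the axes are right-handed (so a half turn about x gives the same grasp; the last joint's range is limited). The gripper opens to 85 mm and grips with 20 to 120 N. Pads are 22 mm wide; open, the fingers measure 114 mm over their backs; the gripper's body (76 mm by 85 mm) begins 54 mm behind the grasp point. The pads swing forward as they close: fully open they stand 13 mm farther back than shut.
Start: joints at [1.234, 0.491, 1.559, -0, 1.092, -0.106], TCP at [0.143, 0.608, 0.25] pointing down, gripper open.
Joint ranges: [-3.1, 3.1], [-0.84, 2.19], [0.05, 2.79], [-1.13, 4.28], [0.06, 2.93], [-2.69, 2.69]. Speed limits (rad/s): [2.22, 2.22, 2.79, 3.14, 3.14, 3.14].

## Interface

Orientations are given as a unit quaternion [w, x, y, z].
In Python, from bench import bot gives the robot as it stands.
- The arm moves only by the tool play_rows, never from a script. Its argument "increments" is a list that holds one entry, the list of rows, each a list of 7 numbers: the turn, a rotation vector about the tool's x, y, z each as a share of 60 degrees, from -1 to 1, then the shift along the tool's x, y, z each as a share of 0.5 m, from -1 to 1, then the closure, from -1 (fully open) to 1 (shut). A call has 1 to 20 rows; each row is the pose to reach, as a shift and turn from the pose measured when the call began, along the tool's axes at that moment; what a row does not reach only later rows make up. A row lasts 1/12 s, in which the tool goes at most 41.7 mm and 7.16 degrees, less where a joint would pass 70% of its speed; a pose out of reach is approached as far as the arm can. A call with a number of a shift or a turn outside -1 to 1 is refused whole. A call with a gripper value outside its range is refused whole. The fingers move at their own pace and stop on an object; the grip force is fixed at half the most. Time passes only in rows, so rows that repeat a pose let the fingers close. It gives the time, the measured TCP pose, the force and the opening at its end, in the units of the state.
- bot.get_state(): the state, without advancing time (a new reading comes with each control period).
- bot.read_camera(name): name is "scene" or "top" or "wrist"; returns the picture (480x640x3 uint8, blue, green, red); there is no depth.
- bot.camera_info(name): a dict with "mtx" (3x3 intrinsics, pixels), "xyz" and "rotation" of the camera in the world. Camera axes: x right, y up, looking along -z (the intrinsics and any distortion apply to the point x, -y, -z); pixel columns grow to the right and rows downward; lengths in m; the calibration is good to about 2 mm. A picture is of the moment at which its call begins: read the wrist's pose just before it. camera_info takes no time and is no camera call; for the wrist camera it gives the pose at the moment of the call.
- bot.close_job(): hands the job in, once; it reports no verdict.
Trained networks look in the newest picture that a camera, given by its name, has taken for a name from the list of things; names that differ only in an ending like _2 or _b are one class to them, and where a whole thing is asked for, a point or a joint stands for the part that bears it (a point fixed in the world has none). Each returns a list of dicts, best first, with "score" (0 to 1); they miss things now and then, are a little off and sometimes report something else, mostly with a low value. They report only what shows in the picture. A call takes as long as a camera call. They do not tell look-alikes from the thing itself.
- bot.look_for(camera, name): "box" ([left, top, right, bottom] in pixels, round what is visible of it).
The state is a dict: "time_s": time; "joints": joint angles; "qd": joint speeds; "joint_torque": joint torques, N m; "position": TCP position; "eef_rot": TCP orientation; "wrist_force": force on the tool from outside, world axes, zero at the start; "wrist_torque": the same for the moment, N m; "finger_gap": finger opening in m.
Only numpy, scipy, OpenCV 4.12 (cv2) and the standard library are available. Lean on these libraries where they do the work, as an engineer would, in place of code of your own. Each camera call takes 0.05 s, during which the arm holds its last target.

## Task

Get the star projector ready: take the wide star plate out of the rack and slide it upright down the projector's slot, fully home, and let it go, leaving the narrow plate in the rack. Then take the lamp cap from its wooden holder, push it down into the lamp socket with its pins through the notches, twist it clockwise (seen from above) a quarter turn against the spring up to the stop, and finish while still gripping it there, seated and turned: do not let go.

Things in the scene. Friction and masses are not known exactly. Their poses are not given: they have to be found in the camera images.
- plate_c (a point): Centre of the wide star plate: a loose grey plastic slab 80 mm wide (x), 8 mm thick (y), 100 mm high (z), about 110 g, a dark round star field on both faces. It stands upright in a rack slot, its upper 70 mm standing out; the top edge is 50 mm above this point. Either face may go forward.
- narrow_c (a point): Centre of the narrow star plate, not to be used: same look, 56 mm wide, 8 mm thick, 84 mm high, in the rack's other slot, parallel to the wide one, 70 mm from it.
- rack: Fixed plywood rack, 112 (x) x 125 (y) x 40 mm high, origin under its centre, with two slots along its x at y = -35 and +35 mm, 30 mm deep, 83 x 11 mm. Which plate is in which slot varies.
- slot (a point): Middle of the mouth of the projector's plate slot, 70 mm above the table, in the top of a pale wooden block 108 (x) x 32 mm (y). The slot is 82 mm long (this frame's x), 10 mm wide (y), 50 mm deep, bevelled at the mouth; z up. With the plate fully home its centre is at this point and its upper 50 mm stand out.
- socket (a point): Middle of the lamp socket's mouth, in the aluminium top (72 mm above the table) of the projector's grey lamp house (84 mm square), 100 mm from the slot along -y; same axes as the slot. A 31 mm hole goes through the 9 mm top, with two notches 12 mm wide reaching 25 mm from the centre along +y and -y. Below the top it is hollow: pins pushed right through can turn there; higher up they cannot.
- cap_grip (a point): Centre of the grip of the loose lamp cap (black disc, grey grip, 120 g), upright, alike after a half turn. Grip: a fin 16 mm thick (x), 42 long (y), 38 high. Below this point: underside of a 60 mm disc (6 thick) at 25 mm; two 8 mm pins along +y and -y (parallel to the fin), out to 23 mm from the axis, at 42 mm; foot of the 28 mm barrel (stepped to 20) at 52 mm. Seated in the socket this point is 25 (disc on top) to 29 mm above the mouth.
- holder: Fixed dark wooden frame, 72 mm square, square hole 52 mm, 30 mm high, origin under its centre. At the start the cap's disc lies on it and the pins and foot hang free in its hole.
- plunger (a joint): How far the cap has pushed the socket's spring plunger down, in m: 0 free, 0.012 to 0.017 with the cap in. The plunger meets the cap's foot as the pins enter the notches and pushes up with 3 N, rising to about 9 N.
- rotor (a joint): Turn of the socket's spring rotor, in rad, growing clockwise seen from above: 0 at rest, 1.35 at the stop. The pins meet its dogs after about 0.15 rad, so at the stop the cap has turned about 1.5 rad from the notches. A torsion spring (0.03 rising to 0.12 N m) resists; let go, it turns some way back.
There are look-alikes about, which are no part of the job. What is shaped like the part that bears plate_c but orange or purple is not meant.

How it is judged:
By the outcome, as a careful person would: the job done as asked, in the order asked, and still so for the second after the job is handed in, while the arm keeps its last pose, push and grip.
It also fails if it takes over 67 s, if anything falls off the work surface, if the arm or the gripper's body presses on something with over 40 N, if the wrist force passes 120 N, or if a joint passes its speed limit or range.

## Working session

There is one attempt and no reset: what is moved stays moved. The work goes in short steps, Python scripts to look and compute and a tool call to move; the robot and the scene stay as the last step left them, time stands still between calls to the robot, and variables do not carry over. Pictures are saved under pics/ and viewed, and the job is handed in when it is done.

Besides the shell and the picture viewer there is one more tool, called after "Call:" as name(argument=value, ...) on one line, values as JSON. play_rows: Moves the arm, as the interface text tells. Shift numbers are shares of 0.5 m and turn numbers shares of 60 degrees, none past 1 either way. Its arguments: {"type":"object","properties":{"increments":{"type":"array","items":{"type":"array","items":{"type":"array","items":{"type":"number"}}}}},"required":["increments"]}

```bash
ls; mkdir -p pics; python3 - <<'E'
from bench import bot
import cv2,numpy as np
s=bot.get_state();print(s)
for c in("scene","top"):
    i=bot.read_camera(c);cv2.imwrite(f"pics/{c}0.png",i);print(c,bot.camera_info(c))
    for n in("plate_c","narrow_c","rack","slot","socket","cap_grip","holder"):
        try: print(n,[(np.round(d["box"]).tolist(),round(d["score"],2)) for d in bot.look_for(c,n)])
        except Exception as e: print(n,e)
print(bot.get_state()["time_s"])
E
```

```text
pics
{'time_s': 0.0, 'joints': array([ 1.23440595e+00,  4.91595317e-01,  1.55948264e+00,  2.84694667e-05,
        1.09171728e+00, -1.05609613e-01]), 'qd': array([0.00019814, 0.00122851, 0.00132459, 0.00193781, 0.00052805,
       0.00123089]), 'joint_torque': array([ 1.07415541e-03, -6.18466115e+01, -2.61587620e+01,  2.09380238e-05,
        4.13095288e-03,  3.37108611e-05]), 'position': array([0.14286546, 0.60822517, 0.24969409]), 'eef_rot': array([ 0.70230188,  0.0810041 ,  0.70250571, -0.08182985]), 'wrist_force': array([ 0.22480647,  0.09861409, -0.07968996]), 'wrist_torque': array([0.0228102 , 0.02421579, 0.00226171]), 'finger_gap': 0.08557399518670915}
scene {'mtx': array([[450.32654499,   0.        , 323.83204406],
       [  0.        , 450.32654499, 239.78679783],
       [  0.        ,   0.        ,   1.        ]]), 'xyz': array([ 0.94893789, -0.43927961,  0.87394111]), 'rotation': array([0.87300447, 0.32195944, 0.13230878, 0.34161337])}
plate_c [([340.0, 135.0, 362.0, 168.0], 0.97), ([428.0, 159.0, 446.0, 202.0], 0.89), ([385.0, 169.0, 409.0, 198.0], 0.8), ([383.0, 140.0, 391.
[... 438 characters left out ...]
89755],
       [  0.        ,   0.        ,   1.        ]]), 'xyz': array([0.33757138, 0.04591087, 0.85797856]), 'rotation': array([-0.69918326, -0.06253717,  0.04231151,  0.71094417])}
plate_c [([121.0, 325.0, 185.0, 339.0], 0.74), ([188.0, 277.0, 230.0, 320.0], 0.73), ([86.0, 192.0, 152.0, 210.0], 0.71), ([100.0, 261.0, 154.0, 300.0], 0.61), ([163.0, 200.0, 188.0, 253.0], 0.6)]
narrow_c [([210.0, 210.0, 227.0, 244.0], 0.92)]
rack [([167.0, 201.0, 239.0, 263.0], 0.79)]
slot [([280.0, 129.0, 426.0, 220.0], 0.67)]
socket [([282.0, 132.0, 429.0, 217.0], 0.68)]
cap_grip [([372.0, 163.0, 393.0, 178.0], 0.72), ([492.0, 213.0, 528.0, 249.0], 0.58)]
holder [([479.0, 204.0, 531.0, 258.0], 0.89)]
0.8
```

View pics/scene0.png

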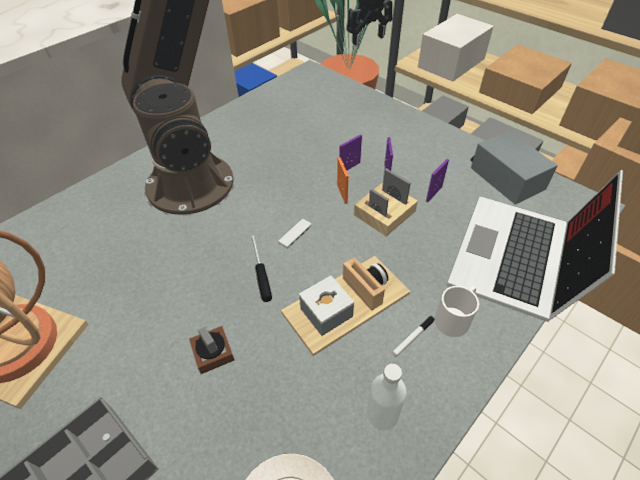

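View pics/top0.png

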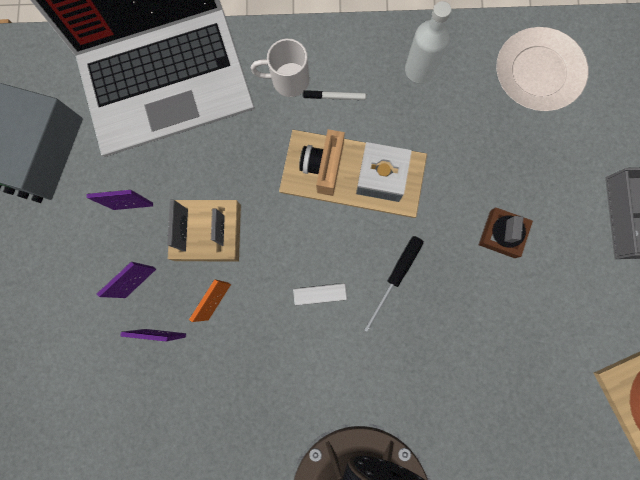

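```bash
python3 - <<'E'
import cv2,numpy as np
a=cv2.imread("pics/scene0.png")[120:260,330:470];b=cv2.imread("pics/top0.png")[180:350,75:255]
cv2.imwrite("pics/c1.png",cv2.resize(a,None,fx=4,fy=4,interpolation=cv2.INTER_CUBIC))
cv2.imwrite("pics/c2.png",cv2.resize(b,None,fx=3.5,fy=3.5,interpolation=cv2.INTER_CUBIC))
t=cv2.imread("pics/top0.png")[120:260,275:535]
cv2.imwrite("pics/c3.png",cv2.resize(t,None,fx=3,fy=3,interpolation=cv2.INTER_CUBIC))
E
```

```text
(no output)
```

View pics/c1.png

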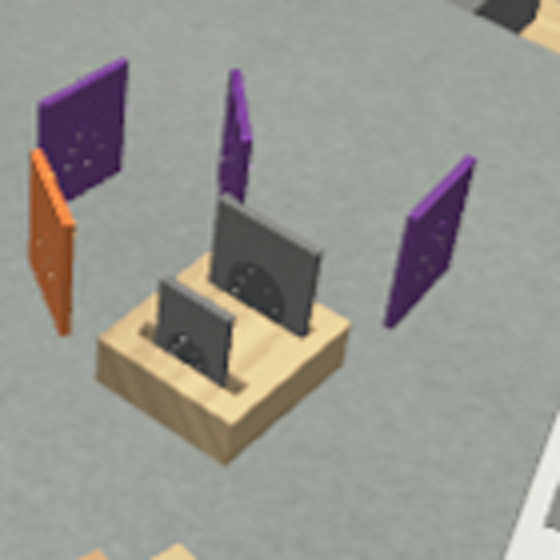

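View pics/c2.png

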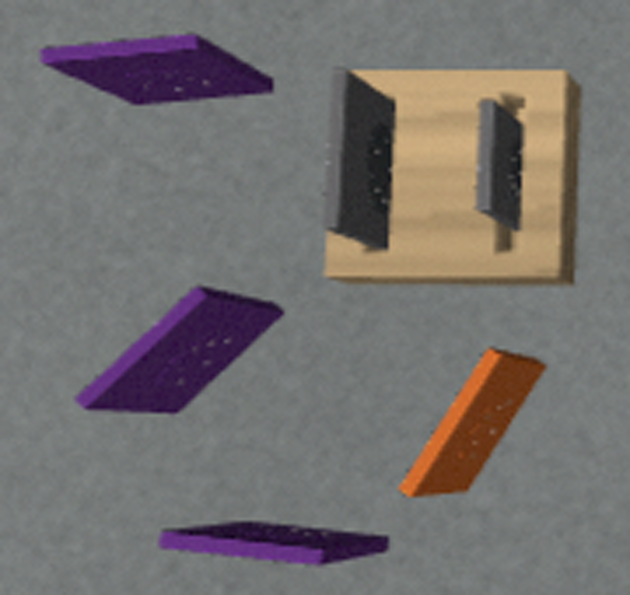

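View pics/c3.png

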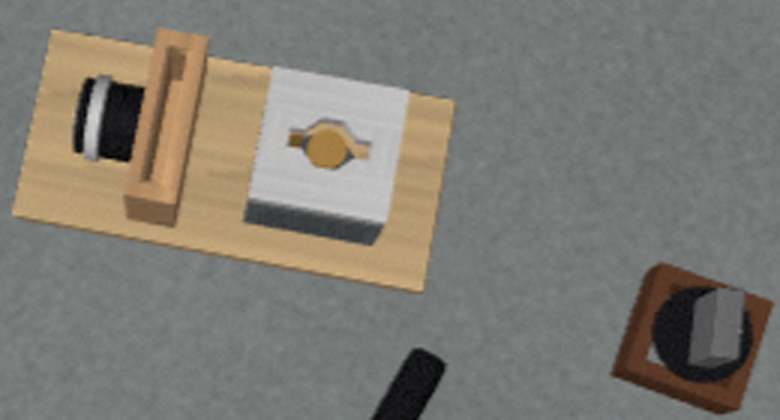

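The things that could pass for the wide plate are grey wide (scene 396,187; top 178,226), grey narrow (scene 378,203; top 218,228), purple ones (top 120,200; 126,280; 153,335) and an orange one (top 210,300). I choose the grey, larger plate at top (178,226), in the rack's left slot; the close crop confirms it is wider and taller than its neighbour. The cap sits in the holder at top (508,230). The projector slot is at (330,162) and the socket at (385,168).

```bash
cat > h.py <<'E'
from bench import bot
import numpy as np,cv2
from scipy.spatial.transform import Rotation as R
def rq(q): return R.from_quat([q[1],q[2],q[3],q[0]])
def ray(ci,u,v):
    M=ci["mtx"];d=np.array([(u-M[0,2])/M[0,0],-(v-M[1,2])/M[1,1],-1.]);return rq(ci["rotation"]).apply(d)
def onz(ci,u,v,z):
    d=ray(ci,u,v);o=np.array(ci["xyz"]);return o+d*(z-o[2])/d[2]
def proj(ci,P):
    p=rq(ci["rotation"]).inv().apply(np.atleast_2d(P)-ci["xyz"]);M=ci["mtx"]
    return np.c_[M[0,2]+M[0,0]*p[:,0]/-p[:,2],M[1,2]+M[1,1]*p[:,1]/p[:,2]]
E
python3 - <<'E'
from h import *
t=bot.camera_info("top");s=bot.camera_info("scene")
def c2(x,y):return 75+x/3.5,180+y/3.5
def c3(x,y):return 275+x/3,120+y/3
def c1(x,y):return 330+x/4,120+y/4
print("rack top");[print(onz(t,*c2(*p),.04).round(4)) for p in[(565,70),(562,277),(326,275)]]
[print("s",onz(s,*c1(*p),.04).round(4)) for p in[(98,345),(228,425),(349,325)]]
print("wide top edge z.11");[print(onz(t,*c2(*p),.11).round(4)) for p in[(340,68),(332,230)]]
[print("s",onz(s,*c1(*p),.11).round(4)) for p in[(222,199),(320,252)]]
print("slotblock top z.07");[print(onz(t,*c3(*p),.07).round(4)) for p in[(158,30),(208,37),(177,205),(127,198)]]
print("house z.072");[print(onz(t,*c3(*p),.072).round(4)) for p in[(276,68),(409,90),(382,222),(247,205)]]
print("socket",onz(t,*c3(329,143),.072))
print("holder z.03");[print(onz(t,*c3(*p),.03).round(4)) for p in[(660,264),(772,300),(728,412),(614,373)]]
for c in("wrist",):
    i=bot.camera_info(c);print(i,bot.get_state()["position"])
E
```

```text
rack top
[0.5382 0.2205 0.04  ]
[0.4264 0.2207 0.04  ]
[0.4297 0.3464 0.04  ]
s [0.4329 0.2184 0.04  ]
s [0.5388 0.2194 0.04  ]
s [0.5427 0.3436 0.04  ]
wide top edge z.11
[0.5245 0.3173 0.11  ]
[0.4438 0.3185 0.11  ]
s [0.4491 0.3181 0.11  ]
s [0.5256 0.3193 0.11  ]
slotblock top z.07
[0.6596 0.0464 0.07  ]
[0.6542 0.0159 0.07  ]
[0.5486 0.037  0.07  ]
[0.5537 0.067  0.07  ]
house z.072
[ 0.6326 -0.025   0.072 ]
[ 0.6166 -0.1048  0.072 ]
[ 0.5349 -0.0851  0.072 ]
[ 0.5472 -0.005   0.072 ]
socket [ 0.58450221 -0.05536291  0.072     ]
holder z.03
[ 0.5149 -0.2629  0.03  ]
[ 0.4907 -0.3297  0.03  ]
[ 0.4217 -0.2973  0.03  ]
[ 0.447 -0.23   0.03 ]
{'mtx': array([[355.9757794 ,   0.        , 323.22455408],
       [  0.        , 355.9757794 , 240.4457975 ],
       [  0.        ,   0.        ,   1.        ]]), 'xyz': array([0.07792698, 0.62294138, 0.37356737]), 'rotation': array([ 0.77696978, -0.10360357, -0.08178846,  0.6155444 ])} [0.14296505 0.60843709 0.25031871]
```

```bash
cat >> h.py <<'E'
def Rt(yaw): # tool down; tool y at yaw from world y
    return R.from_matrix(np.c_[[0,0,-1.],[-np.sin(yaw),np.cos(yaw),0],[np.cos(yaw),np.sin(yaw),0]])
def plan(p,yaw):
    s=bot.get_state();r=rq(s["eef_rot"]);d=r.inv().apply(np.array(p)-s["position"])
    w=(r.inv()*Rt(yaw)).as_rotvec()
    print("turn",(w/np.radians(60)).round(4),"shift",(d/.5).round(4),"rows>=",np.ceil(max(np.linalg.norm(d)/.0417,np.degrees(np.linalg.norm(w))/7.16)))
def st():
    s=bot.get_state();m=rq(s["eef_rot"]).as_matrix()
    print("t",round(s["time_s"],2),"p",s["position"].round(4),"x",m[:,0].round(3),"yaw",round(np.degrees(np.arctan2(-m[0,1],m[1,1])),2),"F",s["wrist_force"].round(1),"T",s["wrist_torque"].round(2),"gap",round(s["finger_gap"],4),"j",s["joints"].round(2))
E
python3 - <<'E'
from h import *
st();plan([.47,.318,.25],0)
E
```

```text
t 0.8 p [0.143  0.6084 0.2503] x [ 0.  0. -1.] yaw -13.23 F [0.1 0.4 1.3] T [-0.02  0.01  0.  ] gap 0.0856 j [ 1.23  0.49  1.56 -0.    1.09 -0.11]
turn [-2.204e-01  0.000e+00 -1.000e-04] shift [ 6.000e-04 -4.158e-01  7.696e-01] rows>= 11.0
```

Call:
play_rows(increments=[[[-0.22, 0, 0, 0, -0.416, 0.77, 0], [-0.22, 0, 0, 0, -0.416, 0.77, 0], [-0.22, 0, 0, 0, -0.416, 0.77, 0], [-0.22, 0, 0, 0, -0.416, 0.77, 0], [-0.22, 0, 0, 0, -0.416, 0.77, 0], [-0.22, 0, 0, 0, -0.416, 0.77, 0], [-0.22, 0, 0, 0, -0.416, 0.77, 0], [-0.22, 0, 0, 0, -0.416, 0.77, 0], [-0.22, 0, 0, 0, -0.416, 0.77, 0], [-0.22, 0, 0, 0, -0.416, 0.77, 0], [-0.22, 0, 0, 0, -0.416, 0.77, 0], [-0.22, 0, 0, 0, -0.416, 0.77, 0], [-0.22, 0, 0, 0, -0.416, 0.77, 0], [-0.22, 0, 0, 0, -0.416, 0.77, 0], [-0.22, 0, 0, 0, -0.416, 0.77, 0], [-0.22, 0, 0, 0, -0.416, 0.77, 0]]])

```text
time_s: 2.13
position: [0.4694, 0.3187, 0.2504]
eef_rot: [0.707, -0.0, 0.707, 0.0]
wrist_force: [0.3, -0.5, -0.8]
finger_gap: 0.0425
```

```bash
python3 - <<'E'
from h import *
st();i0=bot.camera_info("wrist");i=bot.read_camera("wrist");cv2.imwrite("pics/w1.png",i)
import json;json.dump({k:np.array(v).tolist() for k,v in i0.items()},open("w1.json","w"));print(i0["xyz"])
plan([.57,.0,.27],np.radians(-12.5))
E
```

```text
t 2.13 p [0.4694 0.3187 0.2504] x [ 0.  0. -1.] yaw 0.07 F [ 0.3 -0.5 -0.8] T [-0.01 -0.03 -0.03] gap 0.0425 j [ 0.48  0.41  1.7   0.    1.03 -1.09]
[0.40258364 0.31794395 0.37365714]
turn [ 2.094e-01  1.000e-04 -2.000e-04] shift [-0.0392 -0.6376  0.2004] rows>= 9.0
```

View pics/w1.png

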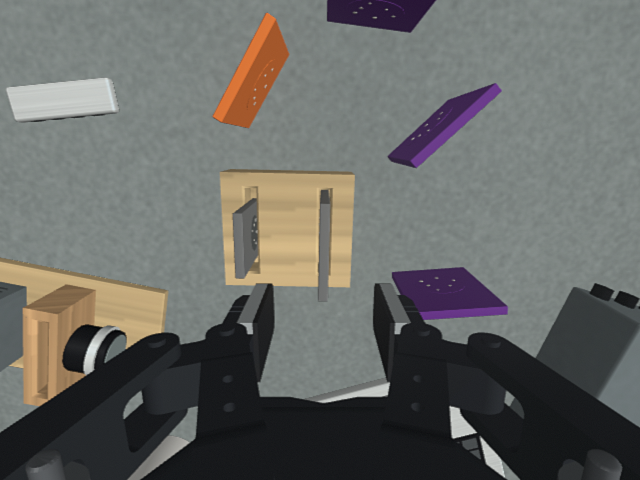

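The wrist view shows the wide plate edge-on, top edge from (324,192) to (323,300). The narrow one is at (245,240).

```bash
python3 - <<'E'
import cv2
b=cv2.imread("pics/w1.png")[160:310,210:370]
cv2.imwrite("pics/c4.png",cv2.resize(b,None,fx=4,fy=4,interpolation=cv2.INTER_CUBIC))
E
```

```text
(no output)
```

View pics/c4.png

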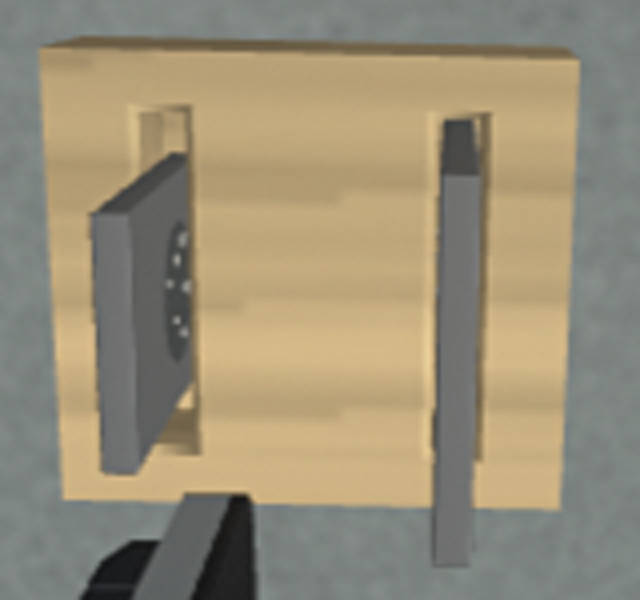

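Call:
play_rows(increments=[[[0.209, 0, 0, -0.04, -0.638, 0.2, 0], [0.209, 0, 0, -0.04, -0.638, 0.2, 0], [0.209, 0, 0, -0.04, -0.638, 0.2, 0], [0.209, 0, 0, -0.04, -0.638, 0.2, 0], [0.209, 0, 0, -0.04, -0.638, 0.2, 0], [0.209, 0, 0, -0.04, -0.638, 0.2, 0], [0.209, 0, 0, -0.04, -0.638, 0.2, 0], [0.209, 0, 0, -0.04, -0.638, 0.2, 0], [0.209, 0, 0, -0.04, -0.638, 0.2, 0], [0.209, 0, 0, -0.04, -0.638, 0.2, 0], [0.209, 0, 0, -0.04, -0.638, 0.2, 0], [0.209, 0, 0, -0.04, -0.638, 0.2, 0], [0.209, 0, 0, -0.04, -0.638, 0.2, 0]]])

```text
time_s: 3.27
position: [0.5695, 0.0012, 0.2704]
eef_rot: [0.703, 0.076, 0.703, -0.076]
wrist_force: [-0.1, -0.5, 0.1]
finger_gap: 0.0427
```

```bash
python3 - <<'E'
from h import *
st();i0=bot.camera_info("wrist");i=bot.read_camera("wrist");cv2.imwrite("pics/w2.png",i)
import json;json.dump({k:np.array(v).tolist() for k,v in i0.items()},open("w2.json","w"));print(i0["xyz"])
E
```

```text
t 3.27 p [0.5695 0.0012 0.2704] x [ 0.  0. -1.] yaw -12.36 F [-0.1 -0.5  0.1] T [-0.02 -0.03 -0.02] gap 0.0427 j [-0.11  0.39  1.67  0.    1.08 -1.47]
[0.50425082 0.01472247 0.39368229]
```

View pics/w2.png

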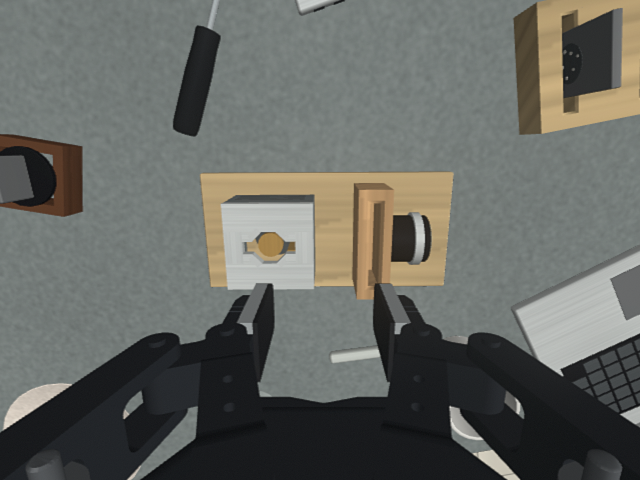

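```bash
python3 - <<'E'
import cv2
b=cv2.imread("pics/w2.png")[165:305,200:460]
cv2.imwrite("pics/c5.png",cv2.resize(b,None,fx=3,fy=3,interpolation=cv2.INTER_CUBIC))
b=cv2.imread("pics/w2.png")[170:310,340:400]
cv2.imwrite("pics/c6.png",cv2.resize(b,None,fx=4,fy=4,interpolation=cv2.INTER_CUBIC))
E
```

```text
(no output)
```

View pics/c5.png

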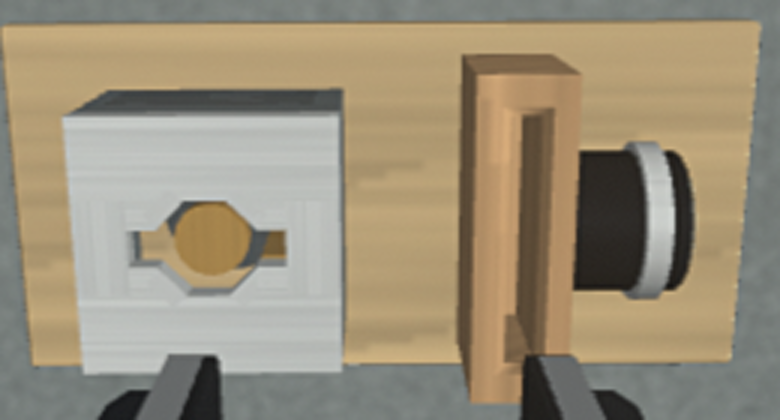

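View pics/c6.png

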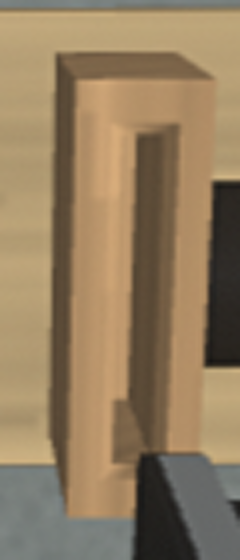

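```bash
python3 - <<'E'
from h import *
import json
w1=json.load(open("w1.json"));w2=json.load(open("w2.json"))
def a(x,y):return 200+x/3,165+y/3
def b(x,y):return 340+x/4,170+y/4
def c(x,y):return 210+x/4,160+y/4
def yaw(P,Q):d=Q-P;return np.degrees(np.arctan2(d[1],d[0])).round(2),np.linalg.norm(d[:2]).round(4)
print("plate");P=[onz(w1,*c(*p),.11) for p in[(443,174),(479,174),(470,565),(434,566)]];print(np.mean(P,0).round(4),yaw(P[0],P[3]),yaw(P[1],P[2]),yaw(P[0],P[1]))
print("narrow");P=[onz(w1,*c(*p),.094) for p in[(93,212),(130,212),(137,472),(103,470)]];print(np.mean(P,0).round(4),yaw(P[0],P[3]),yaw(P[0],P[1]))
print("rack");P=[onz(w1,*c(*p),.04) for p in[(40,47),(578,58),(561,508),(63,498)]];print(np.mean(P,0).round(4),yaw(P[0],P[3]),yaw(P[1],P[2]),yaw(P[0],P[1]))
print("block");P=[onz(w2,*b(*p),.07) for p in[(76,79),(215,79),(68,518)]];print(((P[1]+P[2])/2).round(4),yaw(P[0],P[2]),yaw(P[0],P[1]))
P=[onz(w2,*b(*p),.07) for p in [(114,124),(182,124)]];print("bevel top mid",np.mean(P,0).round(4),yaw(*P))
print("house");P=[onz(w2,*a(*p),.072) for p in[(66,115),(342,113),(342,373),(84,373)]];print(np.mean(P,0).round(4),yaw(P[0],P[3]),yaw(P[1],P[2]),yaw(P[0],P[1]))
print("sock",onz(w2,*a(206.5,247.5),.072).round(4))
yw=np.radians(-12.4);u=np.array([-np.sin(yw),np.cos(yw)])
print("slot-.1u",u)
E
```

```text
plateTraceback (most recent call last):
  File "<stdin>", line 8, in <module>
  File "h.py", line 8, in onz
    d=ray(ci,u,v);o=np.array(ci["xyz"]);return o+d*(z-o[2])/d[2]
  File "h.py", line 6, in ray
    M=ci["mtx"];d=np.array([(u-M[0,2])/M[0,0],-(v-M[1,2])/M[1,1],-1.]);return rq(ci["rotation"]).apply(d)
                               ~^^^^^
TypeError: list indices must be integers or slices, not tuple
```

```bash
sed -i 's/M=ci\["mtx"\]/M=np.array(ci["mtx"])/' h.py; cat > m.py <<'E'
from h import *
import json
w1=json.load(open("w1.json"));w2=json.load(open("w2.json"))
def a(x,y):return 200+x/3,165+y/3
def b(x,y):return 340+x/4,170+y/4
def c(x,y):return 210+x/4,160+y/4
def yaw(P,Q):d=Q-P;return np.degrees(np.arctan2(d[1],d[0])).round(2),np.linalg.norm(d[:2]).round(4)
print("plate");P=[onz(w1,*c(*p),.11) for p in[(443,174),(479,174),(470,565),(434,566)]];print(np.mean(P,0).round(4),yaw(P[0],P[3]),yaw(P[1],P[2]),yaw(P[0],P[1]))
print("narrow");P=[onz(w1,*c(*p),.094) for p in[(93,212),(130,212),(137,472),(103,470)]];print(np.mean(P,0).round(4),yaw(P[0],P[3]),yaw(P[0],P[1]))
print("rack");P=[onz(w1,*c(*p),.04) for p in[(40,47),(578,58),(561,508),(63,498)]];print(np.mean(P,0).round(4),yaw(P[0],P[3]),yaw(P[1],P[2]),yaw(P[0],P[1]))
print("block");P=[onz(w2,*b(*p),.07) for p in[(76,79),(215,79),(68,518)]];print(((P[1]+P[2])/2).round(4),yaw(P[0],P[2]),yaw(P[0],P[1]))
P=[onz(w2,*b(*p),.07) for p in [(114,124),(182,124)]];print("bevel top mid",np.mean(P,0).round(4),yaw(*P))
print("house");P=[onz(w2,*a(*p),.072) for p in[(66,115),(342,113),(342,373),(84,373)]];print(np.mean(P,0).round(4),yaw(P[0],P[3]),yaw(P[1],P[2]),yaw(P[0],P[1]))
print("sock",onz(w2,*a(206.5,247.5),.072).round(4))
yw=np.radians(-12.4);u=np.array([-np.sin(yw),np.cos(yw)])
print("slot-.1u",u)
E
python3 m.py; python3 -c "
from h import *
plan([.515,.2,.25],0)"
```

```text
plate
[0.4852 0.3187 0.11  ] (np.float64(-1.35), np.float64(0.0795)) (np.float64(-0.97), np.float64(0.0793)) (np.float64(90.06), np.float64(0.0067))
narrow
[0.4833 0.2491 0.094 ] (np.float64(-1.54), np.float64(0.0549)) (np.float64(90.06), np.float64(0.0074))
rack
[0.4845 0.2837 0.04  ] (np.float64(-1.32), np.float64(0.1116)) (np.float64(-0.82), np.float64(0.1118)) (np.float64(88.91), np.float64(0.1242))
block
[0.6066 0.042  0.07  ] (np.float64(-11.91), np.float64(0.108)) (np.float64(77.64), np.float64(0.0315))
bevel top mid [0.564  0.0519 0.07  ] (np.float64(77.64), np.float64(0.0155))
house
[ 0.5854 -0.0549  0.072 ] (np.float64(-12.66), np.float64(0.0843)) (np.float64(-12.75), np.float64(0.0849)) (np.float64(78.05), np.float64(0.0838))
sock [ 0.5852 -0.0555  0.072 ]
slot-.1u [0.21473533 0.97667228]
turn [-2.061e-01  0.000e+00 -2.000e-04] shift [ 0.041   0.3652 -0.1917] rows>= 5.0
```

```bash
python3 -c "
from h import *
y=np.radians(-1.1);plan([.4852,.3187,.16],y);plan([.4852,.3187,.093],y)"
```

```text
turn [-0.1877  0.     -0.0002] shift [ 0.2211  0.5843 -0.3008] rows>= 9.0
turn [-0.1877  0.     -0.0002] shift [ 0.3551  0.5842 -0.3008] rows>= 9.0
```

Call:
play_rows(increments=[[[-0.188, 0, 0, 0.221, 0.584, -0.301, 0], [-0.188, 0, 0, 0.221, 0.584, -0.301, 0], [-0.188, 0, 0, 0.221, 0.584, -0.301, 0], [-0.188, 0, 0, 0.221, 0.584, -0.301, 0], [-0.188, 0, 0, 0.221, 0.584, -0.301, 0], [-0.188, 0, 0, 0.221, 0.584, -0.301, 0], [-0.188, 0, 0, 0.221, 0.584, -0.301, 0], [-0.188, 0, 0, 0.221, 0.584, -0.301, 0], [-0.188, 0, 0, 0.221, 0.584, -0.301, 0], [-0.188, 0, 0, 0.221, 0.584, -0.301, 0], [-0.188, 0, 0, 0.221, 0.584, -0.301, 0], [-0.188, 0, 0, 0.221, 0.584, -0.301, 0], [-0.188, 0, 0, 0.221, 0.584, -0.301, 0]]])

```text
time_s: 4.4
position: [0.4857, 0.3175, 0.1607]
eef_rot: [0.707, 0.007, 0.707, -0.007]
wrist_force: [0.7, -0.5, 0.8]
finger_gap: 0.0426
```

```bash
python3 - <<'E'
from h import *
st();i0=bot.camera_info("wrist");i=bot.read_camera("wrist");cv2.imwrite("pics/w3.png",i)
import json;json.dump({k:np.array(v).tolist() for k,v in i0.items()},open("w3.json","w"))
plan([.4852,.3187,.093],np.radians(-1.1))
b=i[100:400,200:450];cv2.imwrite("pics/c7.png",cv2.resize(b,None,fx=2,fy=2,interpolation=cv2.INTER_CUBIC))
E
```

```text
t 4.4 p [0.4857 0.3175 0.1607] x [ 0.001  0.001 -1.   ] yaw -1.16 F [ 0.7 -0.5  0.8] T [ 0.02  0.03 -0.01] gap 0.0426 j [ 0.47  0.53  1.77  0.    0.84 -1.09]
turn [-0.0013  0.0009 -0.0005] shift [ 0.1353  0.0024 -0.0013] rows>= 2.0
```

View pics/c7.png

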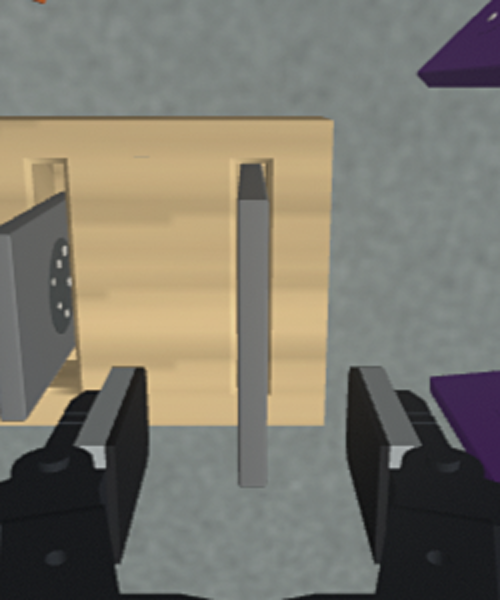

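The plate is between the fingers and the narrow plate is clear of the left finger. Descend and close.

Call:
play_rows(increments=[[[0, 0, 0, 0.068, 0.002, -0.001, 0], [0, 0, 0, 0.11, 0.002, -0.001, 0], [0, 0, 0, 0.135, 0.002, -0.001, 0], [0, 0, 0, 0.135, 0.002, -0.001, 0], [0, 0, 0, 0.135, 0.002, -0.001, 0], [0, 0, 0, 0.135, 0.002, -0.001, 1], [0, 0, 0, 0.135, 0.002, -0.001, 1], [0, 0, 0, 0.135, 0.002, -0.001, 1], [0, 0, 0, 0.135, 0.002, -0.001, 1], [0, 0, 0, 0.135, 0.002, -0.001, 1], [0, 0, 0, 0.135, 0.002, -0.001, 1], [0, 0, 0, 0.135, 0.002, -0.001, 1], [0, 0, 0, 0.135, 0.002, -0.001, 1]]])

```text
time_s: 5.53
position: [0.4858, 0.3187, 0.0944]
eef_rot: [0.708, 0.008, 0.706, -0.007]
wrist_force: [-0.2, -1.5, 6.5]
finger_gap: 0.0072
```

```bash
python3 - <<'E'
from h import *
st()
E
```

```text
t 5.53 p [0.4858 0.3187 0.0944] x [ 0.003  0.001 -1.   ] yaw -1.17 F [-0.2 -1.5  6.5] T [-0.2   0.06  0.01] gap 0.0072 j [ 0.47  0.63  1.81 -0.    0.7  -1.08]
```

Call:
play_rows(increments=[[[0, 0, 0, -0.06, 0, 0, 1], [0, 0, 0, -0.12, 0, 0, 1], [0, 0, 0, -0.18, 0, 0, 1], [0, 0, 0, -0.24, 0, 0, 1], [0, 0, 0, -0.24, 0, 0, 1], [0, 0, 0, -0.24, 0, 0, 1]]])

```text
time_s: 6.03
position: [0.4858, 0.3188, 0.2162]
eef_rot: [0.709, 0.008, 0.705, -0.006]
wrist_force: [-0.7, -0.4, -1.1]
finger_gap: 0.0076
```

```bash
python3 - <<'E'
from h import *
st();plan([.6067,.0422,.19],np.radians(-12.4))
E
```

```text
t 6.03 p [0.4858 0.3188 0.2162] x [ 0.006  0.003 -1.   ] yaw -1.16 F [-0.7 -0.4 -1.1] T [-0.03  0.03 -0.  ] gap 0.0076 j [ 0.47  0.46  1.71 -0.    0.96 -1.08]
turn [ 0.1874  0.0055 -0.0036] shift [ 0.0522 -0.5484  0.2527] rows>= 8.0
```

Call:
play_rows(increments=[[[0.187, 0.005, -0.004, 0.052, -0.548, 0.253, 1], [0.187, 0.005, -0.004, 0.052, -0.548, 0.253, 1], [0.187, 0.005, -0.004, 0.052, -0.548, 0.253, 1], [0.187, 0.005, -0.004, 0.052, -0.548, 0.253, 1], [0.187, 0.005, -0.004, 0.052, -0.548, 0.253, 1], [0.187, 0.005, -0.004, 0.052, -0.548, 0.253, 1], [0.187, 0.005, -0.004, 0.052, -0.548, 0.253, 1], [0.187, 0.005, -0.004, 0.052, -0.548, 0.253, 1], [0.187, 0.005, -0.004, 0.052, -0.548, 0.253, 1], [0.187, 0.005, -0.004, 0.052, -0.548, 0.253, 1], [0.187, 0.005, -0.004, 0.052, -0.548, 0.253, 1], [0.187, 0.005, -0.004, 0.052, -0.548, 0.253, 1], [0.187, 0.005, -0.004, 0.052, -0.548, 0.253, 1]]])

```text
time_s: 7.12
position: [0.6064, 0.0437, 0.1902]
eef_rot: [0.703, 0.075, 0.703, -0.076]
wrist_force: [-0.6, -0.1, -1.0]
finger_gap: 0.0076
```

```bash
python3 - <<'E'
from h import *
import json
st()
for c in("wrist","top","scene"):
    i0=bot.camera_info(c);i=bot.read_camera(c);cv2.imwrite(f"pics/{c}4.png",i)
    if c=="wrist":json.dump({k:np.array(v).tolist() for k,v in i0.items()},open("w4.json","w"))
    b={"wrist":i[140:340,260:460],"top":i[100:240,270:440],"scene":i[190:360,270:440]}[c]
    cv2.imwrite(f"pics/{c}4c.png",cv2.resize(b,None,fx=3.3,fy=3.3,interpolation=cv2.INTER_CUBIC)[:600])
E
```

```text
t 7.12 p [0.6064 0.0437 0.1902] x [ 0. -0. -1.] yaw -12.28 F [-0.6 -0.1 -1. ] T [ 0.01 -0.01  0.01] gap 0.0076 j [-0.04  0.53  1.67 -0.    0.94 -1.39]
```

View pics/wrist4c.png

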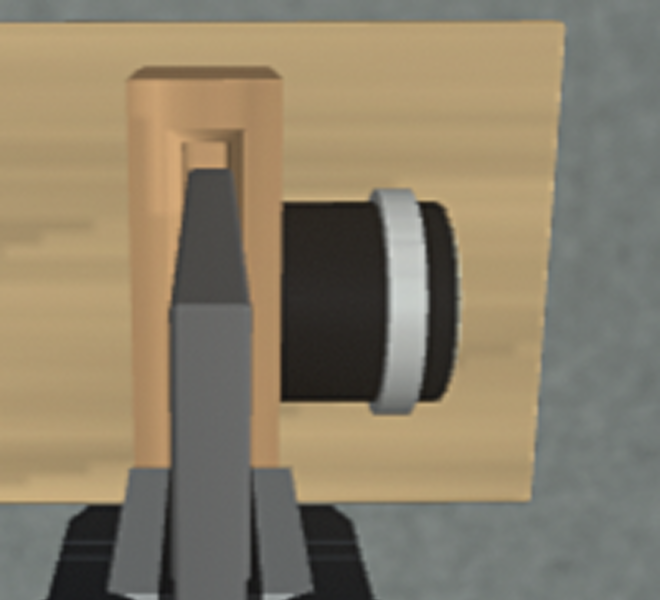

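View pics/scene4c.png

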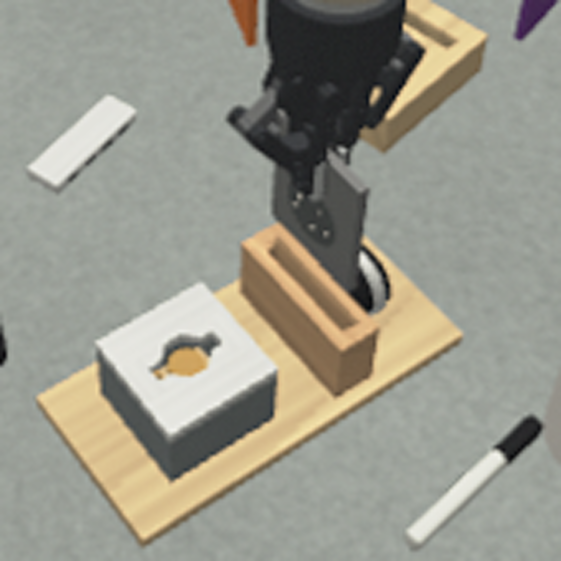

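View pics/top4c.png

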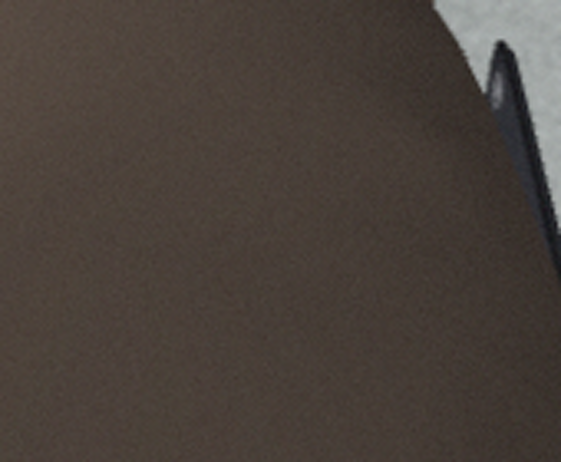

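```bash
python3 - <<'E'
from h import *
import json
w=json.load(open("w4.json"))
c=lambda x,y:(260+x/3.3,140+y/3.3)
y=np.radians(-12.4);ex=np.array([np.cos(y),np.sin(y)]);ey=np.array([-np.sin(y),np.cos(y)])
S=np.array([.6067,.0422])
def f(n,x,v,z):
    P=onz(w,*c(x,v),z)[:2]-S;print(n,(P@ex*1000).round(1),(P@ey*1000).round(1))
zb=.1902-.0844;zt=zb+.1
f("plate bot L",188,168,zb);f("plate bot R",230,168,zb);f("plate top L",175,303,zt);f("plate top R",250,303,zt)
f("bevel L",168,130,.07);f("bevel R",242,130,.07);f("block L",127,79,.07);f("block R",281,79,.07);f("blockside R low",281,465,.07);f("blockside L low",135,465,.07)
s=bot.get_state();P=s["position"][:2]-S;print("tcp",P@ex*1000,P@ey*1000)
E
```

```text
plate bot L -40.7 -3.2
plate bot R -40.7 4.2
plate top L -40.8 -2.7
plate top R -40.8 4.4
bevel L -43.9 -8.0
bevel R -44.0 7.2
block L -54.2 -16.2
block R -54.2 15.0
blockside R low 29.5 16.5
blockside L low 29.6 -15.8
tcp -0.22471326021881075 0.895319325323592
```

```bash
python3 - <<'E'
from h import *
y=np.radians(-12.2);st()
plan([.6070,.0423,.16],y)
E
```

```text
t 7.27 p [0.6067 0.0431 0.1903] x [ 0.001 -0.    -1.   ] yaw -12.32 F [-0.1  0.8 -1.4] T [-0.01  0.   -0.02] gap 0.0071 j [-0.04  0.53  1.67 -0.    0.94 -1.39]
turn [-0.002   0.0007  0.0003] shift [ 0.0606 -0.0014  0.0009] rows>= 1.0
```

Call:
play_rows(increments=[[[0.002, 0, 0, 0.03, -0.0014, 0.001, 1], [0.002, 0, 0, 0.06, -0.0014, 0.001, 1], [0.002, 0, 0, 0.06, -0.0014, 0.001, 1], [0.002, 0, 0, 0.06, -0.0014, 0.001, 1]]])

```text
time_s: 7.6
position: [0.6068, 0.0426, 0.1601]
eef_rot: [0.703, 0.076, 0.703, -0.077]
wrist_force: [-0.2, -0.7, -0.8]
finger_gap: 0.0074
```

```bash
python3 - <<'E'
from h import *
import json
st()
y=np.radians(-12.2);plan([.6070,.0423,.16],y)
for c in("wrist","scene"):
    i0=bot.camera_info(c);i=bot.read_camera(c)
    if c=="wrist":json.dump({k:np.array(v).tolist() for k,v in i0.items()},open("w5.json","w"))
    b={"wrist":i[140:320,260:400],"scene":i[220:330,320:430]}[c]
    cv2.imwrite(f"pics/{c}5c.png",cv2.resize(b,None,fx=4,fy=4,interpolation=cv2.INTER_CUBIC)[:600])
st()
E
```

```text
t 7.6 p [0.6068 0.0426 0.1601] x [-0.001 -0.    -1.   ] yaw -12.42 F [-0.2 -0.7 -0.8] T [ 0.    0.   -0.01] gap 0.0074 j [-0.04  0.57  1.69 -0.    0.88 -1.39]
turn [-0.0036 -0.0004  0.0005] shift [ 0.0002 -0.0005  0.0004] rows>= 1.0
t 7.7 p [0.6074 0.0425 0.1611] x [ 0.002 -0.001 -1.   ] yaw -12.42 F [ 0.8 -0.  -0.5] T [ 0.01 -0.   -0.03] gap 0.0074 j [-0.04  0.57  1.69 -0.    0.88 -1.39]
```

View pics/wrist5c.png

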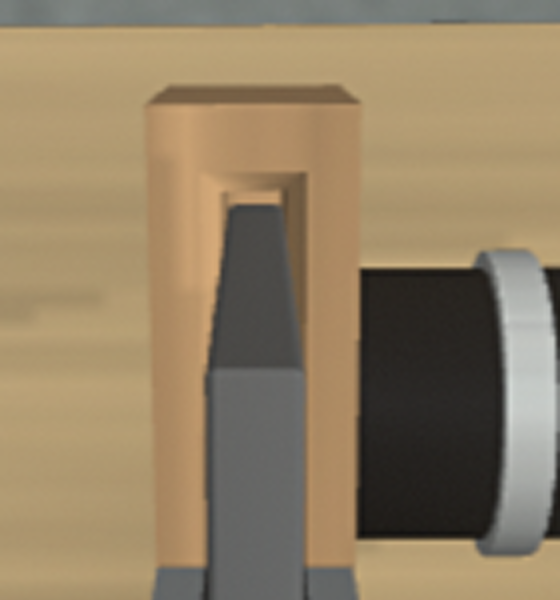

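View pics/scene5c.png

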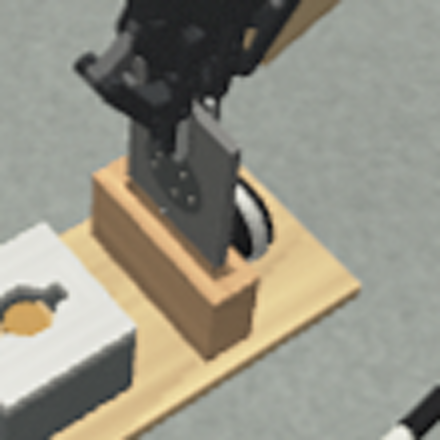

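Plate bottom edge (mid x 255) is centred over the bevel (mid 252-254) and the end margin looks right. Lower it.

Call:
play_rows(increments=[[[0.002, 0, 0, 0.016, 0, 0, 1], [0.002, 0, 0, 0.032, 0, 0, 1], [0.002, 0, 0, 0.048, 0, 0, 1], [0.002, 0, 0, 0.06, 0, 0, 1], [0.002, 0, 0, 0.06, 0, 0, 1]]])

```text
time_s: 8.12
position: [0.607, 0.0424, 0.1297]
eef_rot: [0.703, 0.077, 0.703, -0.077]
wrist_force: [1.0, 0.7, -1.2]
finger_gap: 0.0071
```

```bash
python3 -c "
from h import *
st()"
```

```text
t 8.12 p [0.607  0.0424 0.1297] x [-0. -0. -1.] yaw -12.55 F [ 1.   0.7 -1.2] T [-0.02 -0.01 -0.  ] gap 0.0071 j [-0.04  0.61  1.72 -0.    0.82 -1.39]
```

Bottom is ~25 mm into the slot with no load. Continue to the floor.

Call:
play_rows(increments=[[[0.003, 0, 0, 0.02, 0, 0, 1], [0.003, 0, 0, 0.036, 0, 0, 1], [0.003, 0, 0, 0.046, 0, 0, 1], [0.003, 0, 0, 0.052, 0, 0, 1], [0.003, 0, 0, 0.052, 0, 0, 1], [0.003, 0, 0, 0.052, 0, 0, 1]]])

```text
time_s: 8.62
position: [0.6075, 0.0423, 0.1041]
eef_rot: [0.703, 0.078, 0.702, -0.079]
wrist_force: [-0.4, -0.4, 4.5]
finger_gap: 0.0074
```

```bash
python3 -c "
from h import *
st()"
```

```text
t 8.62 p [0.6075 0.0423 0.1041] x [ 0.001 -0.001 -1.   ] yaw -12.72 F [-0.4 -0.4  4.5] T [-0.04  0.3  -0.05] gap 0.0074 j [-0.04  0.64  1.73 -0.    0.76 -1.39]
```

Call:
play_rows(increments=[[[0, 0, 0, 0.003, 0, 0, 1], [0, 0, 0, 0.004, 0, 0, 1], [0, 0, 0, 0.004, 0, 0, 1], [0, 0, 0, 0.003, 0, 0, 0], [0, 0, 0, 0.001, 0, 0, 0], [0, 0, 0, 0.001, 0, 0, 0], [0, 0, 0, 0.001, 0, 0, 0], [0, 0, 0, 0.001, 0, 0, 0], [0, 0, 0, -0.04, 0, 0, 0], [0, 0, 0, -0.1, 0, 0, 0], [0, 0, 0, -0.16, 0, 0, 0], [0, 0, 0, -0.24, 0, 0, 0], [0, 0, 0, -0.3, 0, 0, 0], [0, 0, 0, -0.3, 0, 0, 0]]])

```text
time_s: 9.78
position: [0.6091, 0.0424, 0.2602]
eef_rot: [0.707, 0.078, 0.699, -0.078]
wrist_force: [0.2, -0.5, -1.1]
finger_gap: 0.0428
```

```bash
python3 - <<'E'
from h import *
import json
st()
for c in("wrist","scene"):
    i0=bot.camera_info(c);i=bot.read_camera(c);cv2.imwrite(f"pics/{c}6.png",i)
    if c=="wrist":json.dump({k:np.array(v).tolist() for k,v in i0.items()},open("w6.json","w"))
    b={"wrist":i[140:340,180:400],"scene":i[230:340,280:430]}[c]
    cv2.imwrite(f"pics/{c}6c.png",cv2.resize(b,None,fx=3.5,fy=3.5,interpolation=cv2.INTER_CUBIC)[:600,:800])
E
```

```text
t 9.78 p [0.6091 0.0424 0.2602] x [ 0.011 -0.001 -1.   ] yaw -12.72 F [ 0.2 -0.5 -1.1] T [-0.02  0.01 -0.03] gap 0.0428 j [-0.04  0.46  1.59 -0.    1.08 -1.39]
```

View pics/wrist6c.png

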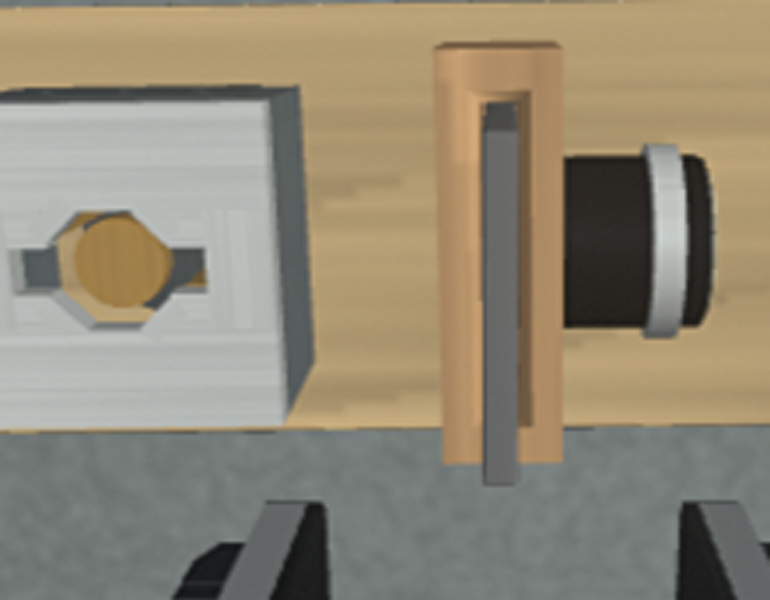

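View pics/scene6c.png

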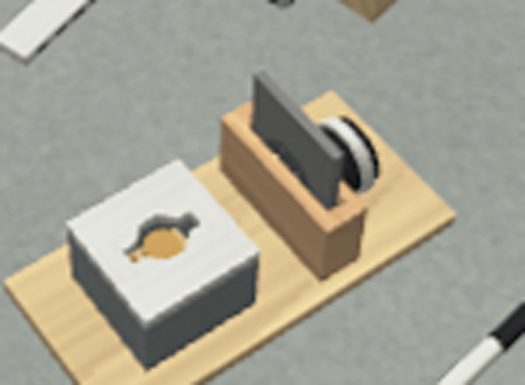

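```bash
python3 - <<'E'
from h import *
import json
w=json.load(open("w6.json"))
c=lambda x,y:(180+x/3.5,140+y/3.5)
for z in(.115,.12,.125,.13):
    print(z,np.linalg.norm(onz(w,*c(500,130),z)-onz(w,*c(500,485),z)).round(4),np.linalg.norm(onz(w,*c(483,131),z)-onz(w,*c(518,131),z)).round(4),onz(w,*c(500,307),z).round(4))
P=[onz(w,*c(*p),.072) for p in[(8,248),(8,292),(206,248),(206,292)]];print(np.mean(P,0),P)
P=[onz(w,*c(*p),.072) for p in[(94,211),(133,211),(93,328),(145,328)]];print(np.mean(P,0))
P=[onz(w,*c(*p),.07) for p in[(434,48),(562,48),(562,464),(443,464)]];print("block",np.mean(P,0))
plan([.475,-.25,.25],np.radians(-25))
t=bot.camera_info("top")
E
```

```text
0.115 0.0809 0.0074 [0.6064 0.042  0.115 ]
0.12 0.0794 0.0073 [0.6052 0.0423 0.12  ]
0.125 0.0779 0.0072 [0.604  0.0426 0.125 ]
0.13 0.0763 0.007 [0.6029 0.0428 0.13  ]
[ 0.58521408 -0.05569169  0.072     ] [array([ 0.5742295 , -0.07839308,  0.072     ]), array([ 0.58509731, -0.0821069 ,  0.072     ]), array([ 0.58527576, -0.02951671,  0.072     ]), array([ 0.59625375, -0.03275006,  0.072     ])]
[ 0.58577258 -0.05340185  0.072     ]
block [0.60654253 0.04207593 0.07      ]
turn [ 0.2045  0.0032 -0.0004] shift [ 0.0091 -0.6288 -0.1296] rows>= 8.0
```

Plate top edge measures z≈0.12, so it is home and released. Now view the cap.

```bash
python3 - <<'E'
from h import *
plan([.47,-.24,.25],np.radians(-70))
E
```

```text
turn [ 0.9545  0.0029 -0.0016] shift [ 0.0091 -0.6115 -0.1438] rows>= 8.0
```

Call:
play_rows(increments=[[[0.955, 0.003, -0.002, 0.009, -0.612, -0.144, 0], [0.955, 0.003, -0.002, 0.009, -0.612, -0.144, 0], [0.955, 0.003, -0.002, 0.009, -0.612, -0.144, 0], [0.955, 0.003, -0.002, 0.009, -0.612, -0.144, 0], [0.955, 0.003, -0.002, 0.009, -0.612, -0.144, 0], [0.955, 0.003, -0.002, 0.009, -0.612, -0.144, 0], [0.955, 0.003, -0.002, 0.009, -0.612, -0.144, 0], [0.955, 0.003, -0.002, 0.009, -0.612, -0.144, 0], [0.955, 0.003, -0.002, 0.009, -0.612, -0.144, 0], [0.955, 0.003, -0.002, 0.009, -0.612, -0.144, 0], [0.955, 0.003, -0.002, 0.009, -0.612, -0.144, 0], [0.955, 0.003, -0.002, 0.009, -0.612, -0.144, 0], [0.955, 0.003, -0.002, 0.009, -0.612, -0.144, 0]]])

```text
time_s: 10.97
position: [0.4702, -0.2392, 0.2497]
eef_rot: [0.579, 0.405, 0.58, -0.405]
wrist_force: [1.8, -0.0, 0.3]
finger_gap: 0.043
```

```bash
python3 - <<'E'
from h import *
import json
st()
for c in("wrist","top"):
    i0=bot.camera_info(c);i=bot.read_camera(c);cv2.imwrite(f"pics/{c}7.png",i)
    if c=="wrist":json.dump({k:np.array(v).tolist() for k,v in i0.items()},open("w7.json","w"))
E
```

```text
t 10.97 p [ 0.4702 -0.2392  0.2497] x [-0.001  0.    -1.   ] yaw -69.88 F [ 1.8 -0.   0.3] T [-0.    0.03 -0.01] gap 0.043 j [-0.6   0.35  1.8  -0.    0.99 -0.95]
```

View pics/wrist7.png

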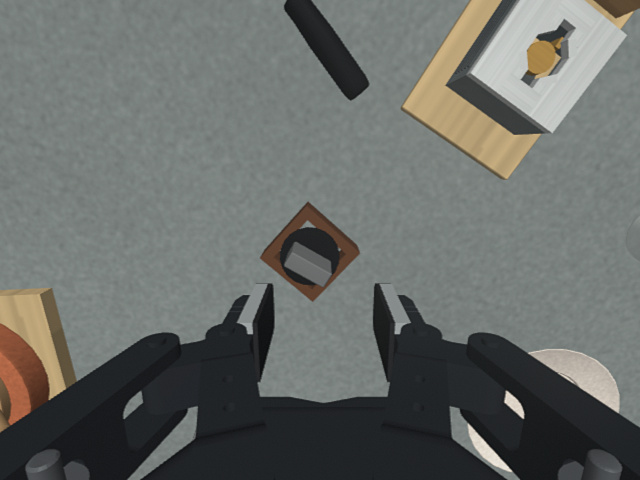

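```bash
python3 - <<'E'
import cv2
b=cv2.imread("pics/wrist7.png")[195:310,250:370]
cv2.imwrite("pics/c8.png",cv2.resize(b,None,fx=5,fy=5,interpolation=cv2.INTER_CUBIC))
E
```

```text
(no output)
```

View pics/c8.png

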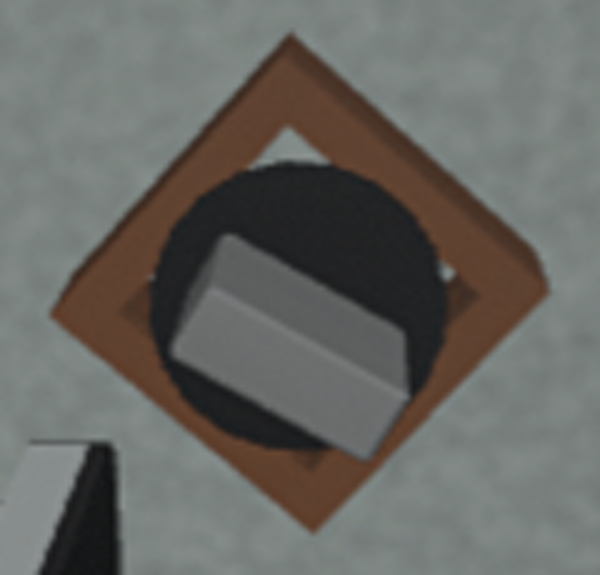

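```bash
python3 - <<'E'
from h import *
import json
w=json.load(open("w7.json"))
c=lambda x,y:(250+x/5,195+y/5)
P=[onz(w,*c(*p),.074) for p in[(216,287),(408,398),(366,460),(172,352)]]
print("fin",np.mean(P,0).round(4))
for a,b in((0,1),(3,2),(0,3),(1,2)):
    d=P[b]-P[a];print(np.degrees(np.arctan2(d[1],d[0])).round(2),np.linalg.norm(d).round(4))
print("disc",onz(w,*c(298.5,305),.036).round(4))
H=[onz(w,*c(*p),.03) for p in[(290,36),(547,290),(312,532),(50,313)]];print("holder",np.mean(H,0).round(4))
E
```

```text
fin [ 0.4713 -0.2842  0.074 ]
-11.36 0.0397
-10.74 0.0401
-103.68 0.0145
-102.11 0.0141
disc [ 0.4709 -0.2833  0.036 ]
holder [ 0.471  -0.2837  0.03  ]
```

```bash
python3 - <<'E'
from h import *
plan([.4711,-.2838,.12],np.radians(-11.6))
E
```

```text
turn [-9.719e-01 -3.000e-04  4.000e-04] shift [ 0.2598 -0.0287  0.0841] rows>= 9.0
```

Call:
play_rows(increments=[[[-0.972, 0, 0, 0.26, -0.029, 0.084, 0], [-0.972, 0, 0, 0.26, -0.029, 0.084, 0], [-0.972, 0, 0, 0.26, -0.029, 0.084, 0], [-0.972, 0, 0, 0.26, -0.029, 0.084, 0], [-0.972, 0, 0, 0.26, -0.029, 0.084, 0], [-0.972, 0, 0, 0.26, -0.029, 0.084, 0], [-0.972, 0, 0, 0.26, -0.029, 0.084, 0], [-0.972, 0, 0, 0.26, -0.029, 0.084, 0], [-0.972, 0, 0, 0.26, -0.029, 0.084, 0], [-0.972, 0, 0, 0.26, -0.029, 0.084, 0], [-0.972, 0, 0, 0.26, -0.029, 0.084, 0], [-0.972, 0, 0, 0.26, -0.029, 0.084, 0], [-0.972, 0, 0, 0.26, -0.029, 0.084, 0]]])

```text
time_s: 12.15
position: [0.471, -0.2837, 0.1199]
eef_rot: [0.703, 0.072, 0.704, -0.072]
wrist_force: [-0.2, -0.5, 0.8]
finger_gap: 0.0429
```

```bash
python3 - <<'E'
from h import *
import json
st();i0=bot.camera_info("wrist");i=bot.read_camera("wrist");cv2.imwrite("pics/w8.png",i)
json.dump({k:np.array(v).tolist() for k,v in i0.items()},open("w8.json","w"))
plan([.4711,-.2838,.062],np.radians(-11.6))
b=i[180:420,200:450];cv2.imwrite("pics/c9.png",cv2.resize(b,None,fx=2.4,fy=2.4,interpolation=cv2.INTER_CUBIC))
E
```

```text
t 12.15 p [ 0.471  -0.2837  0.1199] x [-0. -0. -1.] yaw -11.69 F [-0.2 -0.5  0.8] T [-0.04  0.02 -0.02] gap 0.0429 j [-0.66  0.56  1.87 -0.    0.71 -2.03]
turn [-0.0011 -0.0003  0.0002] shift [0.1159 0.     0.0003] rows>= 2.0
```

View pics/c9.png

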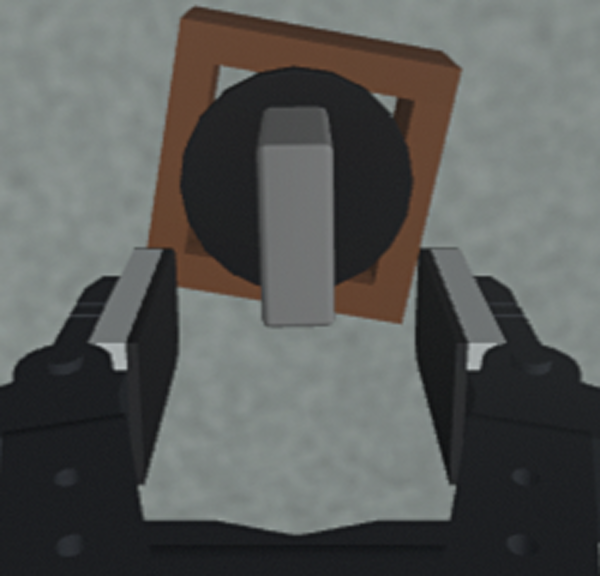

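The fin is centred and parallel between the jaws. Descend and grip.

Call:
play_rows(increments=[[[0, 0, 0, 0.05, 0, 0, 0], [0, 0, 0, 0.09, 0, 0, 0], [0, 0, 0, 0.116, 0, 0, 0], [0, 0, 0, 0.116, 0, 0, 0], [0, 0, 0, 0.116, 0, 0, 0], [0, 0, 0, 0.116, 0, 0, 1], [0, 0, 0, 0.116, 0, 0, 1], [0, 0, 0, 0.116, 0, 0, 1], [0, 0, 0, 0.116, 0, 0, 1], [0, 0, 0, 0.116, 0, 0, 1], [0, 0, 0, 0.116, 0, 0, 1], [0, 0, 0, 0.116, 0, 0, 1]]])

```text
time_s: 13.2
position: [0.4714, -0.2841, 0.0631]
eef_rot: [0.704, 0.071, 0.703, -0.072]
wrist_force: [-1.1, -0.0, 6.5]
finger_gap: 0.0151
```

```bash
python3 - <<'E'
from h import *
st()
E
```

```text
t 13.2 p [ 0.4714 -0.2841  0.0631] x [ 0.001 -0.001 -1.   ] yaw -11.67 F [-1.1 -0.   6.5] T [0.14 0.07 0.04] gap 0.0151 j [-0.66  0.65  1.91 -0.    0.59 -2.03]
```

Call:
play_rows(increments=[[[0, 0, 0, -0.06, 0, 0, 1], [0, 0, 0, -0.12, 0, 0, 1], [0.2, 0, 0, -0.18, 0, 0, 1], [0.4, 0, 0, -0.24, 0, 0, 1], [0.6, 0, 0, -0.24, 0, 0, 1], [0.8, 0, 0, -0.24, 0, 0, 1], [0.8, 0, 0, -0.24, 0, 0, 1], [0.8, 0, 0, -0.24, 0, 0, 1], [0.8, 0, 0, -0.24, 0, 0, 1], [0.8, 0, 0, -0.24, 0, 0, 1]]])

```text
time_s: 14.03
position: [0.4711, -0.2838, 0.1835]
eef_rot: [0.613, 0.353, 0.612, -0.353]
wrist_force: [-0.5, 0.2, 0.4]
finger_gap: 0.0152
```

```bash
python3 - <<'E'
from h import *
st();plan([.5853,-.0555,.17],np.radians(-102.4))
E
```

```text
t 14.03 p [ 0.4711 -0.2838  0.1835] x [ 0.001 -0.002 -1.   ] yaw -59.9 F [-0.5  0.2  0.4] T [ 0.02  0.01 -0.01] gap 0.0152 j [-0.66  0.46  1.82 -0.    0.86 -1.19]
turn [ 0.7083  0.0018 -0.0012] shift [ 0.0266  0.4266 -0.2807] rows>= 7.0
```

Call:
play_rows(increments=[[[0.708, 0.002, -0.001, 0.027, 0.427, -0.281, 1], [0.708, 0.002, -0.001, 0.027, 0.427, -0.281, 1], [0.708, 0.002, -0.001, 0.027, 0.427, -0.281, 1], [0.708, 0.002, -0.001, 0.027, 0.427, -0.281, 1], [0.708, 0.002, -0.001, 0.027, 0.427, -0.281, 1], [0.708, 0.002, -0.001, 0.027, 0.427, -0.281, 1], [0.708, 0.002, -0.001, 0.027, 0.427, -0.281, 1], [0.708, 0.002, -0.001, 0.027, 0.427, -0.281, 1], [0.708, 0.002, -0.001, 0.027, 0.427, -0.281, 1], [0.708, 0.002, -0.001, 0.027, 0.427, -0.281, 1], [0.708, 0.002, -0.001, 0.027, 0.427, -0.281, 1], [0.708, 0.002, -0.001, 0.027, 0.427, -0.281, 1], [0.708, 0.002, -0.001, 0.027, 0.427, -0.281, 1]]])

```text
time_s: 15.12
position: [0.5852, -0.0562, 0.17]
eef_rot: [0.443, 0.551, 0.443, -0.551]
wrist_force: [-0.0, 0.0, -1.4]
finger_gap: 0.0151
```

```bash
python3 - <<'E'
from h import *
import json
st()
for c in("wrist","scene"):
    i0=bot.camera_info(c);i=bot.read_camera(c);cv2.imwrite(f"pics/{c}9.png",i)
    if c=="wrist":json.dump({k:np.array(v).tolist() for k,v in i0.items()},open("w9.json","w"))
    b={"wrist":i[140:380,200:440],"scene":i[200:350,260:410]}[c]
    k={"wrist":2.5,"scene":4}[c]
    cv2.imwrite(f"pics/{c}9c.png",cv2.resize(b,None,fx=k,fy=k,interpolation=cv2.INTER_CUBIC))
E
```

```text
t 15.12 p [ 0.5852 -0.0562  0.17  ] x [ 0.  0. -1.] yaw -102.42 F [-0.   0.  -1.4] T [-0.03  0.03  0.03] gap 0.0151 j [-0.21  0.53  1.74  0.    0.87  0.01]
```

View pics/wrist9c.png

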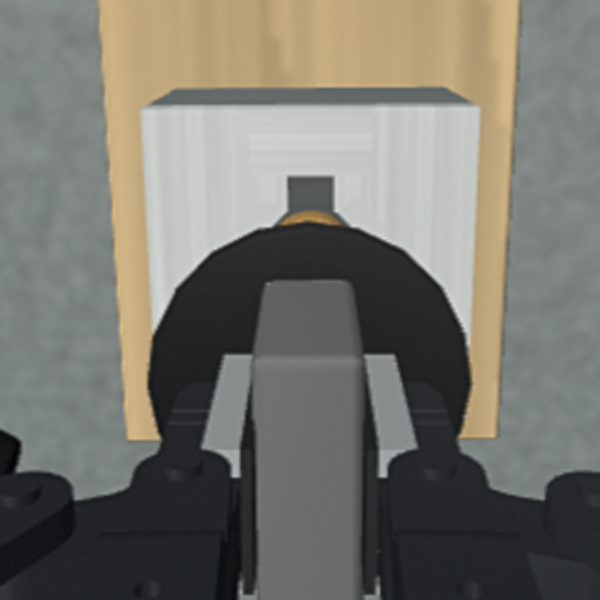

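View pics/scene9c.png

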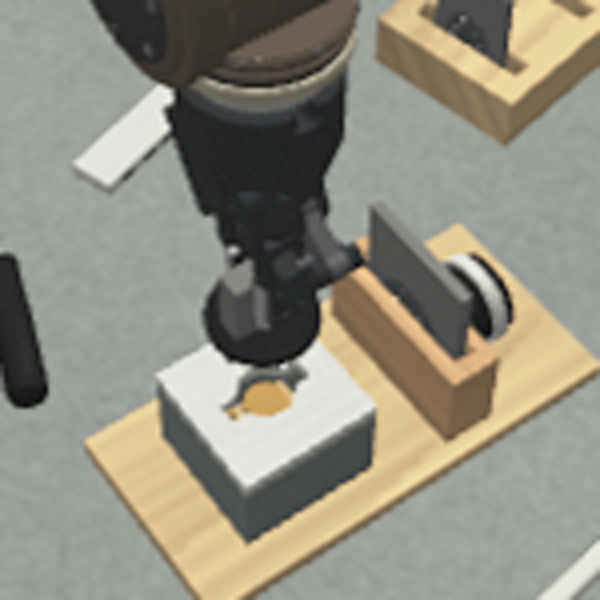

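```bash
python3 - <<'E'
from h import *
import json
w=json.load(open("w9.json"))
c=lambda x,y:(200+x/2.5,140+y/2.5)
y=np.radians(-12.4);ex=np.array([np.cos(y),np.sin(y)]);ey=np.array([-np.sin(y),np.cos(y)])
S=np.array([.5853,-.0555])
def f(n,x,v,z):
    P=onz(w,*c(x,v),z)[:2]-S;print(n,(P@ex*1000).round(1),(P@ey*1000).round(1))
f("notch end",311,176,.072);f("disc near top",311,223,.1429);f("disc L",148,380,.1429);f("disc R",471,380,.1429)
f("houseL",142,107,.072);f("houseR",480,107,.072)
f("fin top nearL",252,355,.1809);f("finR",366,355,.1809)
plan([.5855,-.0555,.136],np.radians(-102.4))
E
```

```text
notch end 0.3 24.2
disc near top 0.2 29.0
disc L -29.5 -0.4
disc R 29.3 -0.4
houseL -41.4 41.5
houseR 42.0 41.5
fin top nearL -7.9 19.8
finR 7.5 19.8
turn [-0.0004 -0.0003 -0.0002] shift [ 0.0678  0.0002 -0.0009] rows>= 1.0
```

Call:
play_rows(increments=[[[0, 0, 0, 0.04, 0, 0, 1], [0, 0, 0, 0.07, 0, 0, 1], [0, 0, 0, 0.08, 0, 0, 1], [0, 0, 0, 0.09, 0, 0, 1], [0, 0, 0, 0.1, 0, 0, 1], [0, 0, 0, 0.1, 0, 0, 1]]])

```text
time_s: 15.72
position: [0.5855, -0.056, 0.1198]
eef_rot: [0.443, 0.551, 0.443, -0.551]
wrist_force: [-0.6, -0.5, 2.1]
finger_gap: 0.0151
```

```bash
python3 -c "
from h import *
st()"
```

```text
t 15.72 p [ 0.5855 -0.056   0.1198] x [ 0.  0. -1.] yaw -102.42 F [-0.6 -0.5  2.1] T [-0.06  0.19  0.01] gap 0.0151 j [-0.21  0.6   1.78  0.    0.77  0.01]
```

The pins are in the notches, with only the plunger force. Push to the seat.

Call:
play_rows(increments=[[[0, 0, 0, 0.012, 0, 0, 1], [0, 0, 0, 0.022, 0, 0, 1], [0, 0, 0, 0.027, 0, 0, 1], [0, 0, 0, 0.029, 0, 0, 1], [0, 0, 0, 0.029, 0, 0, 1], [0, 0, 0, 0.029, 0, 0, 1]]])

```text
time_s: 16.22
position: [0.5859, -0.0561, 0.1057]
eef_rot: [0.443, 0.552, 0.443, -0.551]
wrist_force: [-0.9, 0.1, 5.7]
finger_gap: 0.0152
```

```bash
python3 - <<'E'
from h import *
st()
for c in("wrist","scene"):
    i=bot.read_camera(c);cv2.imwrite(f"pics/{c}10.png",i)
    b={"wrist":i[140:380,200:440],"scene":i[200:350,260:410]}[c]
    k={"wrist":2.5,"scene":4}[c]
    cv2.imwrite(f"pics/{c}10c.png",cv2.resize(b,None,fx=k,fy=k,interpolation=cv2.INTER_CUBIC))
st()
E
```

```text
t 16.22 p [ 0.5859 -0.0561  0.1057] x [ 0.002 -0.    -1.   ] yaw -102.42 F [-0.9  0.1  5.7] T [-0.01  0.17  0.04] gap 0.0152 j [-0.21  0.62  1.79  0.    0.74  0.01]
t 16.32 p [ 0.5859 -0.0561  0.1058] x [ 0.002 -0.    -1.   ] yaw -102.42 F [-0.7 -0.4  7.1] T [ 0.02  0.18 -0.  ] gap 0.015 j [-0.21  0.62  1.79  0.    0.74  0.01]
```

View pics/scene10c.png

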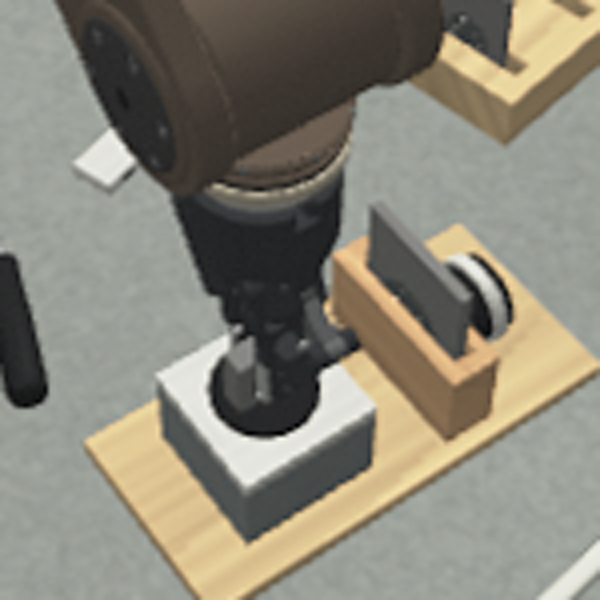

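View pics/wrist10c.png

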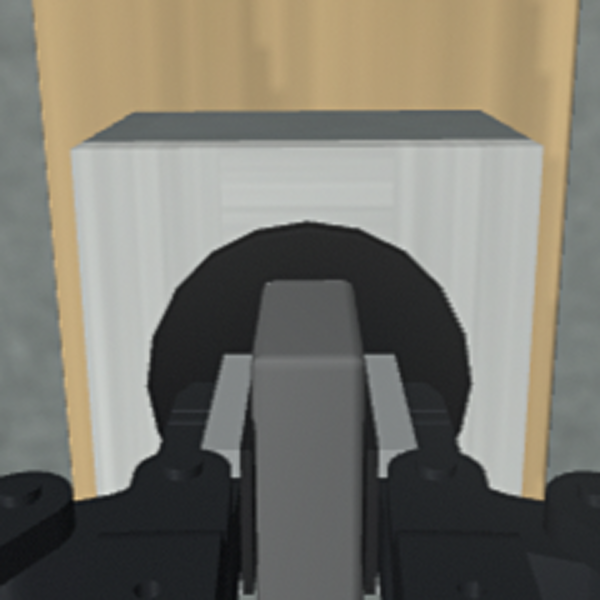

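Call:
play_rows(increments=[[[0.1, 0, 0, 0.002, 0, 0, 1], [0.2, 0, 0, 0.002, 0, 0, 1], [0.3, 0, 0, 0.002, 0, 0, 1], [0.4, 0, 0, 0.002, 0, 0, 1], [0.5, 0, 0, 0.002, 0, 0, 1], [0.6, 0, 0, 0.002, 0, 0, 1], [0.7, 0, 0, 0.002, 0, 0, 1], [0.8, 0, 0, 0.002, 0, 0, 1], [0.8, 0, 0, 0.002, 0, 0, 1]]])

```text
time_s: 17.07
position: [0.5859, -0.0562, 0.1053]
eef_rot: [0.179, 0.685, 0.178, -0.684]
wrist_force: [-3.6, 1.0, 7.0]
finger_gap: 0.015
```

```bash
python3 -c "
from h import *
st();plan([.5857,-.0558,.1052],np.radians(-102.4-86))"
```

```text
t 17.07 p [ 0.5859 -0.0562  0.1053] x [ 0.002 -0.    -1.   ] yaw -150.77 F [-3.6  1.   7. ] T [-0.04  0.57  0.06] gap 0.015 j [-0.21  0.62  1.79  0.    0.73  0.85]
turn [ 0.6271 -0.002  -0.0008] shift [ 0.0001 -0.0008 -0.0001] rows>= 6.0
```

Call:
play_rows(increments=[[[0.1, 0, 0, 0.0004, 0, 0, 1], [0.2, 0, 0, 0.0004, 0, 0, 1], [0.3, 0, 0, 0.0004, 0, 0, 1], [0.4, 0, 0, 0.0004, 0, 0, 1], [0.5, 0, 0, 0.0004, 0, 0, 1], [0.58, 0, 0, 0.0004, 0, 0, 1], [0.61, 0, 0, 0.0004, 0, 0, 1], [0.61, 0, 0, 0.0004, 0, 0, 1]]])

```text
time_s: 17.73
position: [0.5856, -0.0557, 0.1053]
eef_rot: [-0.046, 0.706, -0.046, -0.705]
wrist_force: [-2.2, 3.8, 6.9]
finger_gap: 0.0154
```

```bash
python3 -c "
from h import *
st()
bot.read_camera('wrist');st()
bot.read_camera('wrist');st()"
```

```text
t 17.73 p [ 0.5856 -0.0557  0.1053] x [ 0.002 -0.    -1.   ] yaw 172.51 F [-2.2  3.8  6.9] T [0.57 0.61 0.16] gap 0.0154 j [-0.21  0.62  1.79  0.    0.73  1.49]
t 17.78 p [ 0.5856 -0.0558  0.1053] x [ 0.002 -0.    -1.   ] yaw 172.6 F [-3.3  2.7  6.6] T [0.6  0.59 0.1 ] gap 0.015 j [-0.21  0.62  1.79  0.    0.73  1.49]
t 17.83 p [ 0.5856 -0.0557  0.1053] x [ 0.002 -0.    -1.   ] yaw 172.64 F [-3.7  2.9  7.1] T [0.49 0.66 0.09] gap 0.015 j [-0.21  0.62  1.79  0.    0.73  1.49]
```

Turned 85°, torque ≈0.11 N m. Go on in small steps, feeling for the stop.

Call:
play_rows(increments=[[[0.02, 0, 0, 0.0004, 0, 0, 1], [0.04, 0, 0, 0.0004, 0, 0, 1], [0.04, 0, 0, 0.0004, 0, 0, 1], [0.04, 0, 0, 0.0004, 0, 0, 1]]])

```text
time_s: 18.17
position: [0.5855, -0.0555, 0.1054]
eef_rot: [-0.06, 0.705, -0.06, -0.704]
wrist_force: [-1.5, 1.5, 4.8]
finger_gap: 0.0152
```

```bash
python3 -c "
from h import *
for i in range(4): st();bot.read_camera('wrist')"
```

```text
t 18.17 p [ 0.5855 -0.0555  0.1054] x [ 0.002  0.    -1.   ] yaw 170.24 F [-1.5  1.5  4.8] T [0.32 0.45 0.12] gap 0.0152 j [-0.21  0.62  1.79  0.    0.73  1.53]
t 18.22 p [ 0.5856 -0.0555  0.1054] x [ 0.002  0.    -1.   ] yaw 170.25 F [-3.   1.2  5.2] T [0.3  0.45 0.08] gap 0.0154 j [-0.21  0.62  1.79  0.    0.73  1.53]
t 18.27 p [ 0.5856 -0.0555  0.1054] x [ 0.002  0.    -1.   ] yaw 170.25 F [-1.5  1.6  6.1] T [0.27 0.39 0.08] gap 0.0155 j [-0.21  0.62  1.79  0.    0.73  1.53]
t 18.32 p [ 0.5855 -0.0555  0.1054] x [ 0.002  0.    -1.   ] yaw 170.25 F [-1.3  2.   5.9] T [0.33 0.43 0.12] gap 0.0156 j [-0.21  0.62  1.79  0.    0.73  1.53]
```

Call:
play_rows(increments=[[[0.02, 0, 0, 0.0004, 0, 0, 1], [0.04, 0, 0, 0.0004, 0, 0, 1], [0.06, 0, 0, 0.0004, 0, 0, 1], [0.06, 0, 0, 0.0004, 0, 0, 1], [0.06, 0, 0, 0.0004, 0, 0, 1]]])

```text
time_s: 18.78
position: [0.5856, -0.0554, 0.1055]
eef_rot: [-0.082, 0.703, -0.082, -0.702]
wrist_force: [-2.4, 1.6, 5.5]
finger_gap: 0.0152
```

```bash
python3 -c "
from h import *
for i in range(4): st();im=bot.read_camera('wrist')
cv2.imwrite('pics/w11.png',im);b=im[140:380,200:440];cv2.imwrite('pics/w11c.png',cv2.resize(b,None,fx=2.5,fy=2.5,interpolation=2))"
```

```text
t 18.78 p [ 0.5856 -0.0554  0.1055] x [ 0.002 -0.    -1.   ] yaw 166.71 F [-2.4  1.6  5.5] T [0.17 0.41 0.57] gap 0.0152 j [-0.21  0.62  1.79  0.    0.73  1.6 ]
t 18.83 p [ 0.5856 -0.0554  0.1054] x [ 0.002 -0.    -1.   ] yaw 166.71 F [-1.8  1.   5.8] T [0.26 0.44 0.52] gap 0.0149 j [-0.21  0.62  1.79  0.    0.73  1.6 ]
t 18.88 p [ 0.5856 -0.0554  0.1054] x [ 0.002 -0.    -1.   ] yaw 166.72 F [-0.7  0.2  6. ] T [0.29 0.38 0.51] gap 0.0153 j [-0.21  0.62  1.79  0.    0.73  1.6 ]
t 18.93 p [ 0.5855 -0.0554  0.1054] x [ 0.002 -0.    -1.   ] yaw 166.72 F [-2.9  0.6  5.1] T [0.2  0.35 0.54] gap 0.0152 j [-0.21  0.62  1.79  0.    0.73  1.6 ]
```

View pics/w11c.png

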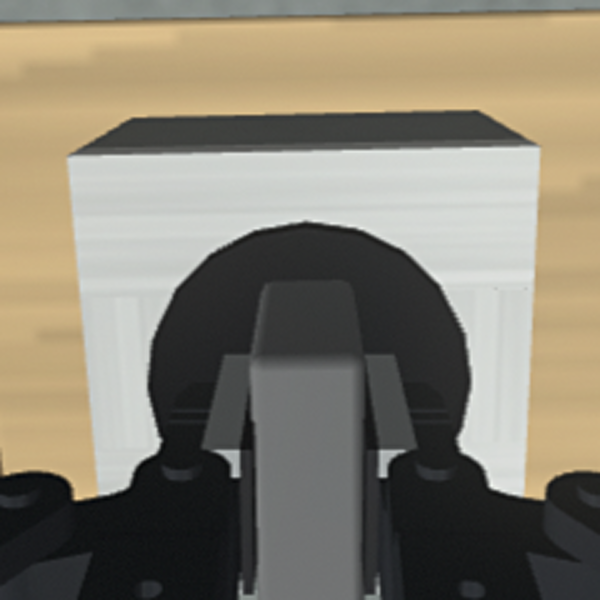

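The torque jumped from 0.10 to 0.53 N m at 90.9°, so it is against the stop. The cap is still square in the jaws. One last look before handing in.

```bash
python3 -c "
from h import *
im=bot.read_camera('scene');st()
b=im[130:350,250:450];cv2.imwrite('pics/s12c.png',cv2.resize(b,None,fx=2.7,fy=2.7,interpolation=2))"
```

```text
t 19.03 p [ 0.5855 -0.0554  0.1054] x [ 0.002 -0.    -1.   ] yaw 166.72 F [-2.3  1.4  5.8] T [0.21 0.45 0.58] gap 0.015 j [-0.21  0.62  1.79  0.    0.73  1.6 ]
```

View pics/s12c.png

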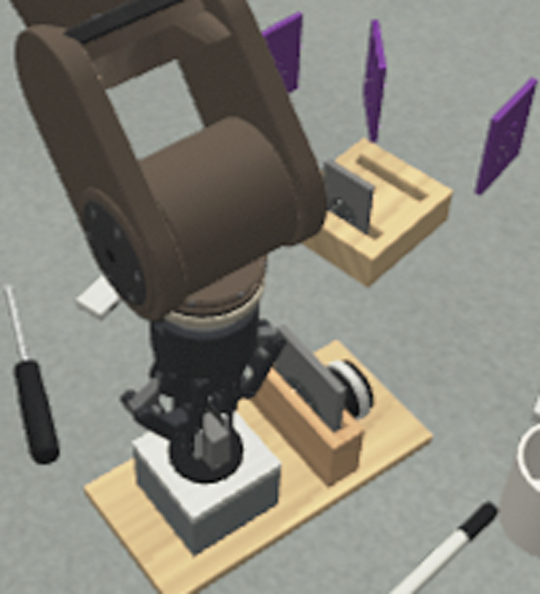

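The narrow plate is still in the rack and the wide plate stands in the slot. The cap's disc lies on the socket with the fin turned. Handing in.

```bash
python3 -c "
from h import *
print(bot.close_job())"
```

```text
the job is handed in; nothing more can be done
None
```

The job is done and handed in at about 19 s of the 67 s allowed; the hand-in reports no verdict.

- **Wide plate:** I took it from the rack and slid it down the projector slot until it met the floor at the expected height with 4.5 N. I then pushed slightly further and let go. Its top edge then measured about 0.12 m high, which matches fully home. The narrow plate is still in the rack.
- **Lamp cap:** I took it from its holder and pushed it down with the pins through the notches. I then twisted it about 91° clockwise. The torque stayed near 0.1 N m and then jumped to about 0.55 N m, which I took as the stop.
- **Final hold:** At hand-in the gripper was still closed on the cap, with the grip centre about 25.3 mm above the socket mouth, inside the seated range of 25 to 29 mm.

The largest sideways and vertical forces I read were about 7 N. No check failed or disagreed. The plunger and rotor cannot be read directly, so the seating and the stop are judged from height, turn and torque.

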